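Tuck the chip guard under the mill tray's splash flap and hold it down

ROBOT

A 6-joint arm with a two-finger parallel gripper is mounted at the origin on the work surface. World frame = base frame: x ahead of the robot, y to its left, z up, the work surface at z = 0. Lengths are in m, angles in rad, forces in N, time in s.
With the tool pointing down it reaches from about 0.275 to 0.75 m from the base axis. Payload 10.2 kg.
Tool frame: the origin (TCP) lies at the very end of the fingers, on their centre line; the grasp point (between the pads) lies 19 mm behind it; z points along the fingers, y is the line along which they close (so a half turn about z gives the same grasp; the last joint's range is limited). The gripper opens to 85 mm and grips with 20 to 120 N. Pads are 22 mm wide; open, the fingers measure 114 mm over their backs; the gripper's body (76 mm by 85 mm) begins 54 mm behind the grasp point. The pads swing forward as they close: fully open they stand 13 mm farther back than shut.
Start: joints at [-1.472, 0.313, 1.498, -0, 1.331, -0.223], TCP at [0.166, -0.498, 0.231] pointing down, gripper open.
Joint ranges: [-2.94, 2.94], [-0.97, 2.17], [0.19, 2.56], [-1.23, 4.37], [0.02, 3.11], [-2.88, 2.88]. Speed limits (rad/s): [2.39, 2.39, 3.01, 3.14, 3.14, 3.14].

INTERFACE

Orientations are given as [roll, pitch, yaw] about the fixed x, y, z axes, in that order (R = Rz(yaw) Ry(pitch) Rx(roll)).
In Python, from plant import r gives the robot as it stands.
- The arm moves only by the tool apply_moves, never from a script. Its argument "deltas" is text: rows parted by semicolons, each of 7 numbers parted by spaces: the shift along the tool's x, y, z in mm, then the turn, a rotation vector about the tool's x, y, z in degrees, then the gripper command: -1 is shut, 1 is fully open, values between are in proportion. In form: tx ty tz wx wy wz hand; .... A call has 1 to 12 rows; each row shifts and turns the commanded pose from where the row before left it, along the tool's axes as they then stand; what a row does not reach is not made up. A row lasts 1/12 s, in which the tool goes at most 41.7 mm and 7.16 degrees, less where a joint would pass 70% of its speed; a pose out of reach is approached as far as the arm can. A call with a gripper value outside its range is refused whole. The fingers move at their own pace and stop on an object; the grip force is fixed at half the most. Time passes only in rows, so rows that do not move let the fingers close. It gives the time, the measured TCP pose, the force, the opening and the grip force at its end, in the units of the state.
- r.sense(): the state, without advancing time (a new reading comes with each control period).
- r.read_camera(name): name is "scene" or "top" or "wrist"; returns a dict with "image" (420x560x3 uint8, red, green, blue), "z_map" (420x560 float32, m along the optical axis (not along the pixel's ray), 0 where there is no reading), "intrinsics" (3x3 intrinsics, pixels), "origin" and "attitude" of the camera in the world; the wrist camera has in their place "mount" (4x4, takes a point from camera to tool coordinates, whose origin is the TCP and whose axes are the flange's). Camera axes: x right, y down, z forward; pixel columns grow to the right and rows downward; lengths in m; the calibration is good to about 2 mm. A picture is of the moment at which its call begins: read the wrist's pose just before it.
- r.finish_job(): hands the job in; it is judged then, once.
The state is a dict: "t": time; "joint_pos": joint angles; "qvel": joint speeds; "tau": joint torques, N m; "tool_pos": TCP position; "tcp_rot": TCP orientation; "contact_force": force on the tool from outside, world axes, zero at the start; "ft_torque": the same for the moment, N m; "gripper_width": opening from 0.0 (shut) to 1.0 (fully open); "finger_force": force on a finger pad.
Only numpy, scipy, OpenCV 4.12 (cv2) and the standard library are available. Lean on these libraries where they do the work, as an engineer would, in place of code of your own. Each camera call takes 0.05 s, during which the arm holds its last target. There are 200 camera calls.

TASK

Swing the magnifier arm over to the left, well clear of the chip tray. Then take the white guard plate by its black rib and slide its brass edge all the way in under the blue flap of the tray, between the side cheeks, without lifting the flap. Finish while still holding the guard pressed down flat on the tray, with the orange sprung seal squashed beneath it; do not let go, and leave the other things on the bench where they are.

Things in the scene. Friction and masses are not known exactly. Their poses are not given: they have to be found in the camera images.
- tray: Grey chip tray fixed to the bench, 160 (x) x 210 (y) mm. Origin: centre of its underside; +x points to the flap at its back. Bed top 12 mm above the bench. Side cheeks (22 mm high) at y = -93 and +93 mm; back stop under the flap (24 mm high), face at x = +52 mm; rear hinge posts 46 mm high (all above the bench). Place and yaw vary.
- lip_under (a point): Point at the middle of the blue flap's front lip, on its underside when shut: tray x = +20 mm, y = 0, 25 mm above the bench, so 13 mm above the bed. The guard slides in beneath it in the tray's +x direction.
- flap (a joint): Blue flap, 184 mm wide, hinged along its back edge (tray x = +70 mm, 40 mm above the bench), sloping down 52 mm towards the tray's front to its lip. 0 = shut (resting against its stop), grows in rad as the lip rises. It weighs 120 g, has no spring, falls shut.
- seal (a joint): Orange sprung seal bar in the bed, 12 (x) x 110 (y) mm, centred at tray x = -30 mm, y = 0. 0 = standing 4 mm proud of the bed; grows in m as it is pushed down; 0.004 = flush with the bed, at its stop. It takes 5 N to start it and 9 N to push it flush.
- guard_rib (a point): Centre (half-way up) of the black rib on the loose guard, a white plate 100 (x) x 150 (y) x 4 mm, about 0.22 kg, lying flat at the start. Rib: 14 mm thick in x, 60 long in y, 48 high above the plate. The point is 28 mm above the plate's underside; the brass edge to tuck in is 70 mm from it in the guard's +x, the other edge 30 mm in -x.
- guard_corner_l (a point): Underside corner of the guard's tuck-in edge at its +y end (guard +70 mm x, +75 mm y, -28 mm z from guard_rib).
- guard_corner_r (a point): The same corner at the -y end (guard +70 mm x, -75 mm y, -28 mm z from guard_rib).
- lamp (a joint): White level magnifier arm on an upright hinge; rad. 0 = along the tray's -y, over the tray; grows clockwise from above to 1.6 = along the tray's -x, left of the tray. Needs under 2 N at the stem; stays where left. Arm 22 mm wide, 151 to 168 mm above the bench; the ring at its end, 114 mm across, is centred 272 mm from the axis.
- lamp_stem (a point): Half-way up the upright blue round stem on the magnifier arm, for moving it: 16 mm across; it stands free above the arm from 168 to 227 mm above the bench. 185 mm from the swing axis.
- lamp_hinge (a point): Point on the arm's upright swing axis, at the height of lamp_stem (197 mm above the bench).
- blank_a_c (a point): Centre of the lower of two stacked ivory milling blanks, 98 mm across, 18 mm thick. Leave alone.
- blank_b_c (a point): Centre of the upper ivory milling blank, same size. Leave alone.
- jar_c (a point): Centre of a small lidded jar, 54 mm across, 60 mm high. Leave alone.
- model_c (a point): Centre of the base of a terracotta dental model, 60 x 65 x 32 mm. Leave alone.
- bridge_c (a point): Centre of a small tooth-coloured bridge, 12 x 44 x 10 mm. Leave alone.
- spatula_grip (a point): Handle of a 170 mm hand spatula lying on the bench. Leave alone.
Things that resemble listed ones, but are neither listed nor needed, are in the scene too. Of the things like the part that bears guard_rib, leave any that is brown or pink; of the rest the larger one is meant.

How it is judged:
On the way, in this order (a step that is already met when the one before it is completed fails the run):
1. the magnifier arm is swung clear (beyond 1.1 rad) (value of joint lamp above 1.1 rad), for 0.2 s.
2. the guard's edge is tucked at least 14 mm under the flap's lip, along its whole length, with the flap down and the arm still clear (x of each of guard_corner_l, guard_corner_r in the frame of tray above 0.034 m and z of guard_corner_l in the frame of tray between 0.009 and 0.021 m and z of guard_corner_r in the frame of tray between 0.009 and 0.021 m and y of guard_rib in the frame of tray between -0.025 and 0.025 m and value of joint lamp above 1.1 rad and value of joint flap below 0.1 rad), for 0.2 s.
At the end, for the whole second after the job is handed in: Guard edge at least 14 mm behind the lip at both corners, down by the bed, within 25 mm of the tray's middle line, level to 2 degrees; seal pressed at least 2.5 mm down; gripper still on the guard (over 2 N); flap shut (under 0.06 rad); arm still beyond 1.1 rad (x of each of guard_corner_l, guard_corner_r in the frame of tray above 0.034 m and z of guard_corner_l in the frame of tray between 0.009 and 0.021 m and z of guard_corner_r in the frame of tray between 0.009 and 0.021 m and y of guard_rib in the frame of tray between -0.025 and 0.025 m and value of joint lamp above 1.1 rad and value of joint flap below 0.06 rad and value of joint seal above 0.0025 m and angle between guard_rib's own z axis and vertical below 0.035 rad and contact force between the fingers and guard above 2 N); the arm keeps its last pose, push and grip.
It fails at once if the flap is lifted (more than 0.15 rad, about 8 mm at the lip) (value of joint flap above 0.15 rad).
It fails at once if a bystander is disturbed (moved more than 40 mm) (distance of any of blank_b_c, blank_a_c, jar_c, model_c, bridge_c, spatula_grip from where it was at the start of the episode above 0.04 m).
It also fails if it takes over 58 s, if anything falls off the work surface, if the arm or the gripper's body presses on something with over 40 N, if the wrist force passes 120 N, or if a joint passes its speed limit or range.

## Working session

There is one attempt and no reset: what is moved stays moved. The work goes in short steps, Python scripts to look and compute and a tool call to move; the robot and the scene stay as the last step left them, time stands still between calls to the robot, and variables do not carry over. Pictures are saved under pics/ and viewed, at most 10 in all, crops included, and the job is handed in when it is done.

Besides the shell and the picture viewer there is one more tool, called as a command line: name --argument value ..., lists and objects as JSON in quotes. apply_moves: Moves the arm, as the interface text tells. Its arguments: {"type":"object","properties":{"deltas":{"type":"string"}},"required":["deltas"]}

```bash
ls; mkdir -p pics; cat > h.py <<'E'
import numpy as np, cv2, pickle
from plant import r
def grab(n):
    s=r.sense(); d=r.read_camera(n); d=dict(d); d['s']=s; pickle.dump(d,open(f'{n}.pkl','wb')); return d
def ld(n): return pickle.load(open(f'{n}.pkl','rb'))
def world(d):
    z=d['z_map']; K=np.array(d['intrinsics']); v,u=np.indices(z.shape)
    p=np.stack([(u-K[0,2])/K[0,0]*z,(v-K[1,2])/K[1,1]*z,z],-1)
    return p@np.array(d['attitude']).T+np.array(d['origin'])
E
python3 - <<'E'
from h import *
for n in('scene','top'):
    d=grab(n); print({k:(np.shape(v)) for k,v in d.items() if k!='s'}, d['origin'],d['attitude'])
    cv2.imwrite(f'pics/{n}0.png',cv2.resize(d['image'][...,::-1],(800,600)))
print(d['s'])
E
```

```text
pics
{'image': (420, 560, 3), 'z_map': (420, 560), 'intrinsics': (3, 3), 'origin': (3,), 'attitude': (3,)} [ 1.05768742 -0.78382298  0.79059427] [-2.2278029   0.01382707  0.60344952]
{'image': (420, 560, 3), 'z_map': (420, 560), 'intrinsics': (3, 3), 'origin': (3,), 'attitude': (3,)} [ 0.34488377 -0.12082846  1.56189876] [-2.97495357e+00 -1.85387277e-03 -1.56225449e+00]
{'t': 0.05, 'joint_pos': array([-1.47238561e+00,  3.13451530e-01,  1.49840558e+00, -2.34202530e-05,
        1.33099342e+00, -2.23415356e-01]), 'qvel': array([-8.14025986e-06, -2.73217150e-03, -4.02679420e-04, -1.48815204e-04,
        2.34479352e-04,  5.79784114e-04]), 'tau': array([ 2.60055553e-03, -4.13352156e+01, -2.60480297e+01, -2.20236716e-04,
        2.90090182e-03, -2.85820084e-05]), 'tool_pos': array([ 0.1660077 , -0.4978048 ,  0.23074615]), 'tcp_rot': array([-3.14036100e+00, -2.56519091e-04,  3.21831488e-01]), 'contact_force': array([ 0.78994067, -0.02276082,  0.05466856]), 'ft_torque': array([ 0.01577801, -0.00317482,  0.03119233]), 'finger_force': 0.0, 'gripper_width': 1.0034542674089497}
```

View pics/scene0.png

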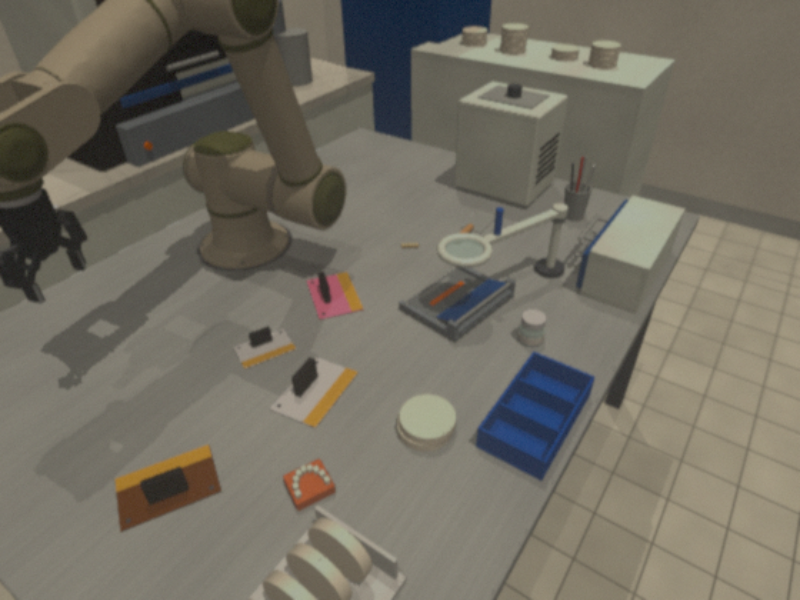

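View pics/top0.png

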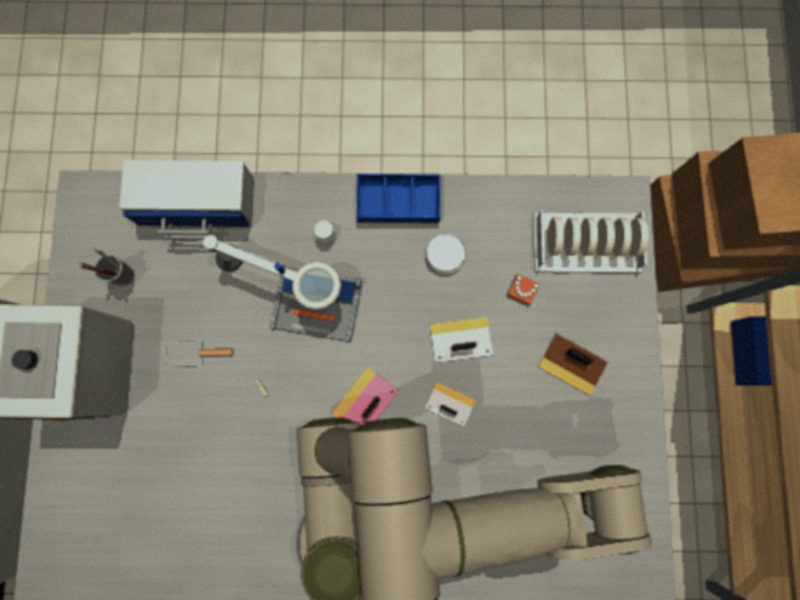

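Top view (800×600): things that could be the guard are the large white (462,340), small white (450,403), pink (366,397) and brown (573,362). By the description it is the large white one at (462,340). The tray is at (318,310), with its flap towards image-up (+x). The lamp hinge is at (210,243), the blue stem at (280,267) and the ring at (316,285).

```bash
cat >> h.py <<'E'
from scipy.spatial.transform import Rotation as R
def world(d):
    z=d['z_map']; K=np.array(d['intrinsics']); v,u=np.indices(z.shape)
    p=np.stack([(u-K[0,2])/K[0,0]*z,(v-K[1,2])/K[1,1]*z,z],-1)
    return p@R.from_euler('xyz',d['attitude']).as_matrix().T+np.array(d['origin'])
E
python3 - <<'E'
from h import *
np.set_printoptions(precision=4,suppress=True)
P={n:world(ld(n)) for n in('scene','top')}
I={n:ld(n)['image'] for n in P}
T=P['top'];S=P['scene']
def at(n,x,y): return P[n][int(y*.7),int(x*.7)]
for nm,n,x,y in [('bench','top',400,380),('guard','top',448,335),('stem','top',280,267),('hinge','top',210,243),('ring r','top',337,287),('bench','scene',420,350),('stem','scene',499,215),('guard','scene',322,395)]: print(nm,n,at(n,x,y))
def rect(p): 
    (c,s,a)=cv2.minAreaRect(p[:,:2].astype(np.float32)*1000); return np.array(c),np.array(s),a
for n in P:
    q=P[n]; c=at('top',462,340)[:2]
    near=np.hypot(q[...,0]-c[0],q[...,1]-c[1])<.11
    hsv=cv2.cvtColor(I[n],cv2.COLOR_RGB2HSV)
    pl=near&(q[...,2]>.0025)&(q[...,2]<.012); lab=cv2.connectedComponentsWithStats(pl.astype(np.uint8))
    k=1+np.argmax(lab[2][1:,4]); p=q[lab[1]==k]; print(n,'plate',rect(p),np.median(p[:,2]),len(p))
    yel=(lab[1]==k)&(hsv[...,1]>130); print(' brass',rect(q[yel]),q[yel].mean(0))
    p=q[near&(q[...,2]>.042)&(q[...,2]<.06)]; print(' rib top',rect(p),len(p),p[:,2].max())
    # stem, tray
    blue=(hsv[...,0]>105)&(hsv[...,0]<130)&(hsv[...,1]>120)
    b=blue&(q[...,2]>.16)&(q[...,2]<.24)&(q[...,0]>.2); p=q[b]; print(' stem',p.mean(0),len(p),p[:,2].min(),p[:,2].max())
    tc=at('top',318,310)[:2]
    near=np.hypot(q[...,0]-tc[0],q[...,1]-tc[1])<.16
    f=blue&near&(q[...,2]>.015)&(q[...,2]<.06);p=q[f]; print(' flap',rect(p),len(p),p[:,2].min(),p[:,2].max())
    tr=near&(q[...,2]>.006)&(q[...,2]<.055);lab=cv2.connectedComponentsWithStats(tr.astype(np.uint8)); k=1+np.argmax(lab[2][1:,4]); p=q[lab[1]==k]; print(' tray',rect(p),len(p))
    arm=(q[...,2]>.14)&(q[...,2]<.18)&(q[...,0]>.25)&(q[...,1]>-.1)&(q[...,1]<.5);lab=cv2.connectedComponentsWithStats(arm.astype(np.uint8)); k=1+np.argmax(lab[2][1:,4]); p=q[lab[1]==k]; print(' arm',p.min(0),p.max(0),len(p), p[p[:,1].argmin()],p[p[:,1].argmax()])
d=ld('top')['image'][...,::-1]; a=cv2.resize(d[160:300,280:380],None,fx=4,fy=4,interpolation=3); b=cv2.resize(d[150:250,130:260],None,fx=3,fy=3,interpolation=3)
o=np.zeros((560,800,3),np.uint8);o[:560,:400]=a;o[:300,400:790]=b; cv2.imwrite('pics/crop.png',o)
E
```

```text
bench top [ 0.3957 -0.1314 -0.0034]
guard top [ 0.5135 -0.2522  0.0037]
stem top [0.6425 0.1437 0.221 ]
hinge top [0.7063 0.3198 0.1752]
ring r top [0.6071 0.0216 0.1705]
bench scene [ 0.6009 -0.0814  0.0018]
stem scene [0.6416 0.1457 0.2176]
guard scene [ 0.5195 -0.2906  0.0071]
scene plate (array([ 497.5448, -287.209 ]), array([107.0839, 161.7812]), 7.929542541503906) 0.004836798374476758 1286
 brass (array([ 534.4747, -281.6867]), array([ 25.9979, 148.6299]), 8.194819450378418) [ 0.5351 -0.2847  0.0051]
 rib top (array([ 480.3212, -290.1678]), array([15.671 , 60.7937]), 8.554410934448242) 131 0.05594382083288396
 stem [0.6413 0.1472 0.2206] 11 0.18535271961340016 0.22833397943877065
 flap (array([629.3552, 109.1081]), array([120.7649,  35.3148]), 78.34111785888672) 41 0.027904192337059652 0.04012469683497544
 tray (array([587.2739,  87.788 ]), array([214.8784, 164.5822]), 80.56896209716797) 2319
 arm [0.5555 0.0122 0.1403] [0.7244 0.3377 0.179 ] 1238 [0.609  0.0122 0.1659] [0.7118 0.3377 0.1735]
top plate (array([ 504.7423, -279.6418]), array([143.9373, 195.2878]), 17.22418975830078) 0.005413514245150575 863
 brass (array([ 537.9904, -281.5467]), array([ 21.9317, 143.3528]), 7.729548454284668) [ 0.5372 -0.2815  0.0064]
 rib top (array([ 482.0509, -288.2996]), array([13.9501, 56.2344]), 8.478790283203125) 65 0.059920797688356675
 stem [0.6396 0.1475 0.2173] 19 0.1832781014640419 0.23180242859440314
 flap (array([631.381 ,  80.5267]), array([180.4417,  46.5599]), 80.36479949951172) 160 0.021757595152069875 0.04847722331435622
 tray (array([596.0526,  88.702 ]), array([221.0528, 172.6872]), 81.16143798828125) 1645
 arm [0.5558 0.0152 0.1402] [0.7252 0.338  0.1785] 1319 [0.6012 0.0152 0.1659] [0.7106 0.338  0.1715]
```

View pics/crop.png

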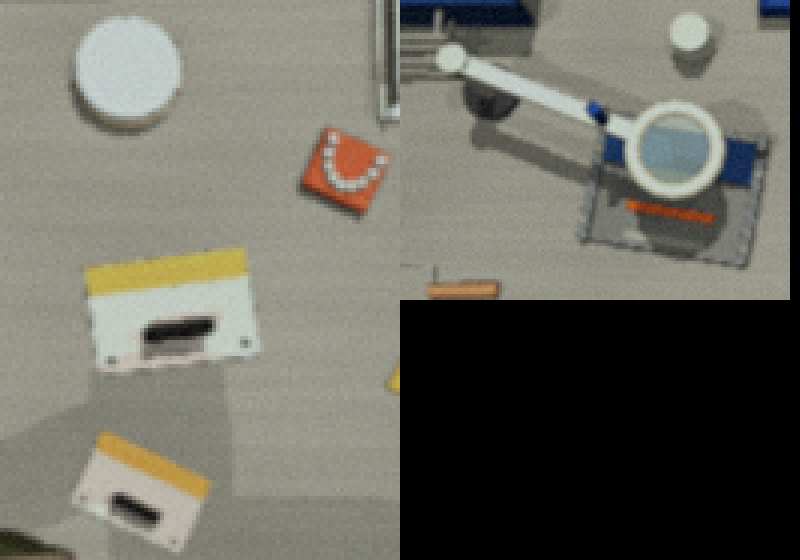

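Crop: the guard is the larger white plate, with its brass edge at the top (87–245, 260) and its rib at (180,330). The other is clearly smaller. The tray's seal is at (670,210) and the stem at (597,112). Checks agree: the stem–hinge distance comes out at 185 mm, and the rib measures 60×14 mm.

apply_moves --deltas "0 0 -6 0 0 -7.15 -1;0 0 -6 0 0 -7.15 -1;0 0 -6 0 0 -7.15 -1;0 0 -6 0 0 -7.15 -1;0 0 -6 0 0 -7.15 -1;0 0 -6 0 0 -7.15 -1;0 0 -6 0 0 -7.15 -1;0 0 -6 0 0 -7.15 -1;0 0 -6 0 0 -7.15 -1;0 0 -6 0 0 -7.15 -1;0 0 0 0 0 0 -1"

```text
t: 1.02
tool_pos: [0.166, -0.4983, 0.2921]
tcp_rot: [3.141, 0.001, 1.574]
contact_force: [-1.0, 0.4, 0.8]
gripper_width: -0.004
finger_force: 0.0
```

apply_moves --deltas "26 21.5 0 0 0 0 -1;26 21.5 0 0 0 0 -1;26 21.5 0 0 0 0 -1;26 21.5 0 0 0 0 -1;26 21.5 0 0 0 0 -1;26 21.5 0 0 0 0 -1;26 21.5 0 0 0 0 -1;26 21.5 0 0 0 0 -1;26 21.5 0 0 0 0 -1;26 21.5 0 0 0 0 -1;26 21.5 0 0 0 0 -1;26 21.5 0 0 0 0 -1"

```text
t: 2.02
tool_pos: [0.4251, -0.1847, 0.2909]
tcp_rot: [-3.141, -0.0, 1.565]
contact_force: [-0.2, -1.5, -0.3]
gripper_width: -0.001
finger_force: 0.0
```

apply_moves --deltas "26 21.5 0 0 0 0 -1;26 21.5 0 0 0 0 -1;26 21.5 0 0 0 0 -1;26 21.5 0 0 0 0 -1;26 21.5 0 0 0 0 -1;26 21.5 0 0 0 0 -1;26 21.5 0 0 0 0 -1;26 21.5 0 0 0 0 -1;26 21.5 0 0 0 0 -1;26 21.5 0 0 0 0 -1;26 21.5 0 0 0 0 -1;0 0 0 0 0 0 -1"

```text
t: 3.02
tool_pos: [0.6629, 0.1037, 0.2882]
tcp_rot: [-3.139, -0.001, 1.569]
contact_force: [0.4, -0.4, -0.6]
gripper_width: 0.0
finger_force: 0.0
```

apply_moves --deltas "15 7 0 0 0 0 -1;15 7 0 0 0 0 -1;0 0 0 0 0 0 -1;0 0 25 0 0 0 -1;0 0 25 0 0 0 -1;0 0 25 0 0 0 -1;0 0 22 0 0 0 -1;0 0 0 0 0 0 -1"

```text
t: 3.68
tool_pos: [0.6732, 0.1287, 0.1889]
tcp_rot: [-3.133, 0.0, 1.567]
contact_force: [0.8, 0.1, -1.3]
gripper_width: 0.001
finger_force: 0.0
```

apply_moves --deltas "2 -9.5 0 0 0 0 -1;2 -9.5 0 0 0 0 -1;3 -9.3 0 0 0 0 -1;3 -9.3 0 0 0 0 -1;4 -9 0 0 0 0 -1;4 -9 0 0 0 0 -1;5 -8.5 0 0 0 0 -1;5 -8.5 0 0 0 0 -1;5.7 -8 0 0 0 0 -1;5.7 -8 0 0 0 0 -1;6.5 -7.2 0 0 0 0 -1;6.5 -7.2 0 0 0 0 -1"

```text
t: 4.68
tool_pos: [0.5718, 0.1823, 0.1947]
tcp_rot: [3.141, -0.0, 1.569]
contact_force: [0.3, -1.4, -0.3]
gripper_width: 0.001
finger_force: 0.3
```

apply_moves --deltas "7.3 -6.5 0 0 0 0 -1;7.3 -6.5 0 0 0 0 -1;8 -5.3 0 0 0 0 -1;8 -5.3 0 0 0 0 -1;8.5 -4.5 0 0 0 0 -1;8.5 -4.5 0 0 0 0 -1;9 -3.5 0 0 0 0 -1;9 -3.5 0 0 0 0 -1;9.3 -2.5 0 0 0 0 -1;9.3 -2.5 0 0 0 0 -1;9.5 -1.5 0 0 0 0 -1;9.5 -1.5 0 0 0 0 -1"

```text
t: 5.68
tool_pos: [0.5246, 0.2862, 0.1943]
tcp_rot: [-3.142, -0.0, 1.57]
contact_force: [0.1, -0.4, -0.2]
gripper_width: 0.001
finger_force: 0.5
```

apply_moves --deltas "9.5 -0.5 0 0 0 0 -1;5 0 0 0 0 0 -1;0 0 0 0 0 0 -1;-8 0 0 0 0 0 -1;-20 0 0 0 0 0 -1;0 0 -25 0 0 0 -1;0 0 -25 0 0 0 0;0 0 -25 0 0 0 0;0 0 -25 0 0 0 0;0 0 0 0 0 0 0"

```text
t: 6.52
tool_pos: [0.5257, 0.271, 0.2996]
tcp_rot: [3.133, -0.002, 1.569]
contact_force: [0.4, -0.6, 0.2]
gripper_width: 0.499
finger_force: 0.0
```

```bash
python3 - <<'E'
from h import *
d=grab('scene'); e=grab('top'); print(d['s']['tool_pos'])
cv2.imwrite('pics/b.png',np.hstack([cv2.resize(x['image'][...,::-1],(400,300)) for x in(d,e)]))
for n in('scene','top'):
    q=world(ld(n)); hsv=cv2.cvtColor(ld(n)['image'],cv2.COLOR_RGB2HSV)
    b=(hsv[...,0]>105)&(hsv[...,0]<130)&(hsv[...,1]>120)&(q[...,2]>.175)&(q[...,2]<.24)&(q[...,0]>.2)&(q[...,0]<.8); print(q[b].mean(0),b.sum())
E
```

```text
[0.5256611  0.27096735 0.29960037]
[0.52617525 0.31512351 0.20854855] 22
[nan nan nan] 0<stdin>:6: RuntimeWarning: Mean of empty slice.
  ret = um.true_divide(
```

View pics/b.png

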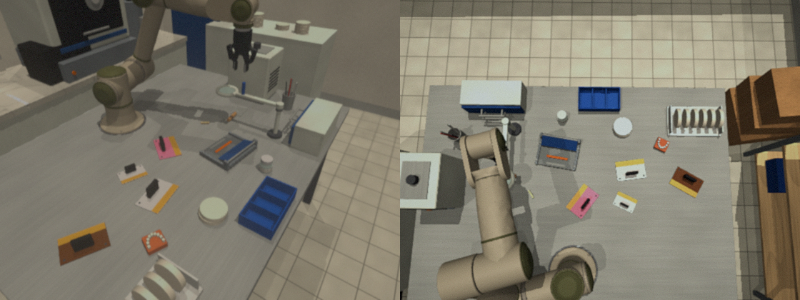

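The scene shows the arm swung left to about 1.38 rad, with the tray fully in view and everything else unmoved. Next I'll measure the tray precisely.

```bash
python3 - <<'E'
from h import *
np.set_printoptions(precision=4,suppress=True)
for n in('scene','top'):
    d=ld(n); q=world(d); hsv=cv2.cvtColor(d['image'],cv2.COLOR_RGB2HSV)
    near=np.hypot(q[...,0]-.59,q[...,1]-.088)<.16
    R_=lambda m:cv2.minAreaRect(q[m][:,:2].astype(np.float32)*1000)
    blue=(hsv[...,0]>100)&(hsv[...,0]<130)&(hsv[...,1]>120)
    print(n,'bench z',np.median(q[near&(q[...,2]<.006)][:,2]))
    print(' flap',R_(near&blue&(q[...,2]>.012)&(q[...,2]<.06)))
    o=(hsv[...,0]<12)&(hsv[...,1]>140)&near; 
    print(' seal',R_(o),np.median(q[o],0))
    tr=near&(q[...,2]>.006)&(q[...,2]<.055);l=cv2.connectedComponentsWithStats(tr.astype(np.uint8)); m=l[1]==1+np.argmax(l[2][1:,4]); print(' tray',R_(m))
    g=np.hypot(q[...,0]-.51,q[...,1]+.285)<.11
    print(' rib',R_(g&(q[...,2]>.04)&(q[...,2]<.06)))
    l=cv2.connectedComponentsWithStats((g&((hsv[...,1]>110)|(hsv[...,2]>150))).astype(np.uint8)); m=l[1]==1+np.argmax(l[2][1:,4]); print(' plate col',R_(m&(q[...,2]<.02)))
E
```

```text
scene bench z 0.0006262688787143089
 flap ((625.9194946289062, 76.84447479248047), (161.64028930664062, 33.459197998046875), 80.65433502197266)
 seal ((556.286865234375, 93.45021057128906), (115.21987915039062, 18.012489318847656), 82.98155212402344) [0.5568 0.0886 0.0156]
 tray ((587.9427490234375, 87.1043701171875), (215.16236877441406, 163.23919677734375), 80.66789245605469)
 rib ((480.1993408203125, -289.91741943359375), (16.195894241333008, 62.73566818237305), 8.890556335449219)
 plate col ((499.021728515625, -285.751953125), (100.36904907226562, 152.34616088867188), 7.534516334533691)
top bench z 0.0001537334280699021
 flap ((631.609619140625, 80.92875671386719), (181.62075805664062, 47.68971633911133), 80.81074523925781)
 seal ((560.8320922851562, 92.37876892089844), (106.56062316894531, 12.797392845153809), 79.85990905761719) [0.5607 0.0948 0.0157]
 tray ((594.3494873046875, 91.34954833984375), (225.95091247558594, 166.52978515625), 80.96807861328125)
 rib ((481.9920959472656, -288.1143798828125), (13.993511199951172, 58.421112060546875), 7.545274257659912)
 plate col ((502.75225830078125, -285.6940002441406), (217.4524383544922, 203.2570343017578), 86.73909759521484)
```

apply_moves --deltas "-30 -2.2 0 0 0 0 1;-30 -2.2 0 0 0 0 1;-30 -2.2 0 0 0 0 1;-30 -2.2 0 0 0 0 1;-30 -2.2 0 0 0 0 1;-30 -2.2 0 0 0 0 1;-30 -2.2 0 0 0 0 1;-30 -2.2 0 0 0 0 1;-30 -2.2 0 0 0 0 1;-30 -2.2 0 0 0 0 1"

```text
t: 7.45
tool_pos: [0.501, -0.03, 0.2929]
tcp_rot: [-3.139, -0.001, 1.569]
contact_force: [0.8, -0.0, -0.5]
gripper_width: 1.004
finger_force: 0.0
```

apply_moves --deltas "-30 -2.2 0 0 0 0 1;-30 -2.2 0 0 0 0 1;-30 -2.2 0 0 0 0 1;-30 -2.2 0 0 0 0 1;-30 -2.2 0 0 0 0 1;-30 -2.2 0 0 0 0 1;-30 -2.2 0 0 0 0 1;-30 -2.2 0 0 0 0 1;0 0 10 0 0 -4 1;0 0 20 0 0 -4.1 1;0 0 20 0 0 0 1;0 0 0 0 0 0 1"

```text
t: 8.45
tool_pos: [0.4822, -0.2676, 0.2393]
tcp_rot: [-3.136, -0.007, 1.71]
contact_force: [0.4, -0.1, -1.8]
gripper_width: 1.004
finger_force: 0.0
```

```bash
cat >> h.py <<'E'
def wristworld(d):
    z=d['z_map']; K=np.array(d['intrinsics']); v,u=np.indices(z.shape)
    p=np.stack([(u-K[0,2])/K[0,0]*z,(v-K[1,2])/K[1,1]*z,z],-1); M=np.array(d['mount']); s=d['s']
    p=p@M[:3,:3].T+M[:3,3]
    return p@R.from_euler('xyz',s['tcp_rot']).as_matrix().T+s['tool_pos']
E
python3 - <<'E'
from h import *
np.set_printoptions(precision=4,suppress=True)
d=grab('wrist'); q=wristworld(d); print(d['s']['tool_pos'],d['s']['tcp_rot'],d['mount'])
near=np.hypot(q[...,0]-.48,q[...,1]+.29)<.1
m=near&(q[...,2]>.045)&(q[...,2]<.06); print('rib',cv2.minAreaRect(q[m][:,:2].astype(np.float32)*1000),np.median(q[m][:,2]),m.sum())
m=near&(q[...,2]>.002)&(q[...,2]<.01); print('plate',cv2.minAreaRect(q[m][:,:2].astype(np.float32)*1000),np.median(q[m][:,2]))
cv2.imwrite('pics/w1.png',d['image'][...,::-1])
E
```

```text
[ 0.4822 -0.2676  0.2393] [-3.1357 -0.0067  1.7102] [[-0.0003 -0.9457 -0.3251  0.0836]
 [ 1.     -0.0009  0.0016 -0.0004]
 [-0.0018 -0.3251  0.9457 -0.1426]
 [ 0.      0.      0.      1.    ]]
rib ((479.62615966796875, -288.5281066894531), (13.474538803100586, 60.07938766479492), 7.486414909362793) 0.051623423552107514 778
plate ((496.0561828613281, -281.23797607421875), (147.0423583984375, 186.63238525390625), 30.558706283569336) 0.004031735108089962
```

View pics/w1.png

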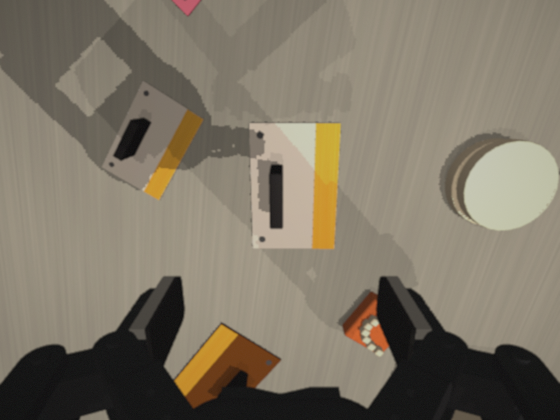

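The wrist view is centred over the large white guard, with the rib at (276,197) between the fingers' lines. Descending now.

apply_moves --deltas "-10 -2.5 0 0 0 0 1;-10.5 -2.4 0 0 0 0 1;0 0 30 0 0 0 1;0 0 30 0 0 0 1;0 0 30 0 0 0 1;0 0 30 0 0 0 1;0 0 30 0 0 0 1;0 0 20 0 0 0 1;0 0 0 0 0 0 1"

```text
t: 9.25
tool_pos: [0.4807, -0.2892, 0.0711]
tcp_rot: [-3.138, -0.004, 1.71]
contact_force: [-0.7, -0.3, -1.1]
gripper_width: 1.006
finger_force: 0.0
```

apply_moves --deltas "0 0 20 0 0 0 1;0 0 20 0 0 0 1;0 0 10 0 0 0 1;0 0 8 0 0 0 1;0 0 0 0 0 0 1;0 0 0 0 0 0 -1;0 0 0 0 0 0 -1;0 0 0 0 0 0 -1;0 0 0 0 0 0 -1;0 0 0 0 0 0 -1;0 0 0 0 0 0 -1;0 0 0 0 0 0 -1"

```text
t: 10.25
tool_pos: [0.4822, -0.2895, 0.0167]
tcp_rot: [3.141, 0.001, 1.711]
contact_force: [-0.5, -0.6, 3.9]
gripper_width: 0.159
finger_force: 59.6
```

apply_moves --deltas "0 0 -10 0 0 0 -1;0 0 -20 0 0 0 -1;0 0 -25 0 0 0 -1;0 0 -25 0 0 0 -1;0 0 -25 0 0 0 -1;0 0 0 0 0 5.8 -1;0 0 0 0 0 5.7 -1;0 0 0 0 0 5.7 -1;0 0 0 0 0 0 -1"

```text
t: 11.0
tool_pos: [0.482, -0.2891, 0.1217]
tcp_rot: [-3.142, -0.0, 1.407]
contact_force: [-0.1, -0.4, -1.6]
gripper_width: 0.158
finger_force: 58.6
```

apply_moves --deltas "15 -1 0 0 0 0 -1;25 -2 0 0 0 0 -1;25 -2 0 0 0 0 -1;25 -2 0 0 0 0 -1;25 -2 0 0 0 0 -1;25 -2 0 0 0 0 -1;25 -2 0 0 0 0 -1;25 -2 0 0 0 0 -1;25 -2 0 0 0 0 -1;25 -2 0 0 0 0 -1;25 -2 0 0 0 0 -1;25 -2 0 0 0 0 -1"

```text
t: 12.0
tool_pos: [0.505, 0.0027, 0.1214]
tcp_rot: [-3.141, -0.0, 1.414]
contact_force: [0.6, 0.1, -1.8]
gripper_width: 0.153
finger_force: 58.6
```

apply_moves --deltas "25 -2 0 0 0 0 -1;25 -2 0 0 0 0 -1;25 -2 0 0 0 0 -1;15 -1 0 0 0 0 -1;0 0 0 0 0 0 -1;0 0 0 0 0 0 -1;0 0 0 0 0 0 -1"

```text
t: 12.58
tool_pos: [0.5127, 0.0904, 0.1213]
tcp_rot: [-3.141, 0.0, 1.412]
contact_force: [-0.5, 0.2, -3.0]
gripper_width: 0.156
finger_force: 58.6
```

```bash
python3 - <<'E'
from h import *
np.set_printoptions(precision=4,suppress=True)
d=grab('wrist'); e=grab('scene'); s=d['s'];print(s['tool_pos'],s['tcp_rot'],s['contact_force'])
cv2.imwrite('pics/c.png',np.hstack([cv2.resize(x['image'][...,::-1],(400,300)) for x in(d,e)]))
q=wristworld(d); hsv=cv2.cvtColor(d['image'],cv2.COLOR_RGB2HSV)
R_=lambda m:cv2.minAreaRect(q[m][:,:2].astype(np.float32)*1000)
blue=(hsv[...,0]>100)&(hsv[...,0]<130)&(hsv[...,1]>120)&(q[...,2]<.06)&(q[...,2]>.012)
print('flap',R_(blue),blue.sum())
o=(hsv[...,0]<12)&(hsv[...,1]>140)&(q[...,2]<.03);print('seal',o.sum(),R_(o) if o.sum()>5 else '')
y=(hsv[...,0]>15)&(hsv[...,0]<32)&(hsv[...,1]>120)&(q[...,2]>.06);print('brass',y.sum(),R_(y),np.median(q[y],0), 'planefit',np.linalg.lstsq(np.c_[q[y][:,:2]-q[y][:,:2].mean(0),np.ones(y.sum())],q[y][:,2],rcond=None)[0])
q=world(e);hsv=cv2.cvtColor(e['image'],cv2.COLOR_RGB2HSV)
y=(q[...,2]>.07)&(q[...,2]<.14)&(abs(q[...,0]-.53)<.1)&(abs(q[...,1]-.09)<.1)&(hsv[...,1]<90)&(hsv[...,2]>120)|((hsv[...,0]>15)&(hsv[...,0]<32)&(hsv[...,1]>120)&(q[...,2]>.06)&(q[...,2]<.14)&(q[...,0]<.65)&(abs(q[...,1]-.09)<.1)); print('scene guard z',y.sum(),np.median(q[y],0),R_(y))
E
```

```text
[0.5127 0.0904 0.1213] [-3.1414  0.0002  1.4123] [-0.4824  0.1985 -2.9782]
flap ((630.3671875, 78.24869537353516), (191.95167541503906, 51.05083465576172), 81.62628936767578) 16392
seal 38 ((334.5352783203125, 6.533657073974609), (28.627307891845703, 84.06836700439453), 53.24440002441406)
brass 11558 ((559.6362915039062, 102.11165618896484), (119.36759948730469, 148.4226837158203), 44.80796813964844) [0.5719 0.1101 0.1091] planefit [-0.7481  0.1482  0.111 ]
scene guard z 636 [0.5433 0.0694 0.1093] ((533.5821533203125, 88.3510513305664), (153.2752227783203, 101.82154846191406), 80.9696273803711)
```

View pics/c.png

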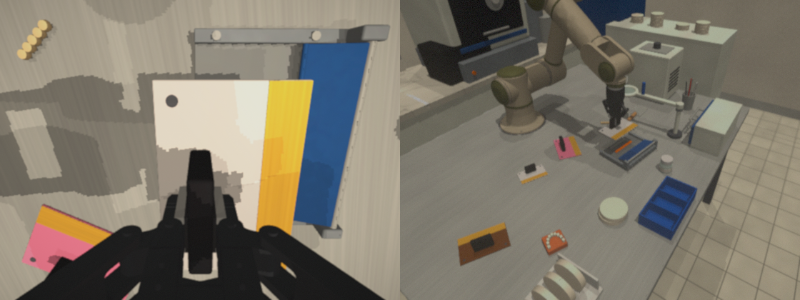

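The wrist view shows the guard held square in front of the flap, with its brass edge at about (300,160). By measurement it is level and parallel with the tray, 8 mm to the −y side. I'll correct that and lower it.

apply_moves --deltas "8 0 0 0 0 0 -1;0 0 20 0 0 0 -1;0 0 20 0 0 0 -1;0 0 20 0 0 0 -1;0 0 15 0 0 0 -1;0 0 9 0 0 0 -1;0 0 0 0 0 0 -1;0 0 0 0 0 0 -1"

```text
t: 13.35
tool_pos: [0.5145, 0.0985, 0.0376]
tcp_rot: [3.142, -0.0, 1.411]
contact_force: [1.3, 0.5, -1.0]
gripper_width: 0.15
finger_force: 58.6
```

apply_moves --deltas "0 0 2 0 0 0 -1;0 0 2 0 0 0 -1;0 0 1 0 0 0 -1;0 0 1 0 0 0 -1;0 0 0 0 0 0 -1;0 0 0 0 0 0 -1"

```text
t: 13.85
tool_pos: [0.5145, 0.0985, 0.0318]
tcp_rot: [3.141, -0.0, 1.411]
contact_force: [-1.8, -0.7, 3.6]
gripper_width: 0.158
finger_force: 59.5
```

apply_moves --deltas "0 0 1 0 0 0 -1;0 4 0 0 0 0 -1;0 4 0 0 0 0 -1;0 4 0 0 0 0 -1;0 4 0 0 0 0 -1;0 4 0 0 0 0 -1;0 0 0 0 0 0 -1;0 0 0 0 0 0 -1"

```text
t: 14.52
tool_pos: [0.5349, 0.0952, 0.0306]
tcp_rot: [3.14, -0.0, 1.411]
contact_force: [-1.3, 0.1, 4.5]
gripper_width: 0.157
finger_force: 59.7
```

```bash
python3 - <<'E'
from h import *
e=grab('scene'); print(e['s']['contact_force'])
c=e['image'][160:250,370:500,::-1]; cv2.imwrite('pics/d.png',cv2.resize(c,(780,540),interpolation=3))
E
```

```text
[-1.33449901  0.05817366  4.4965706 ]
```

View pics/d.png

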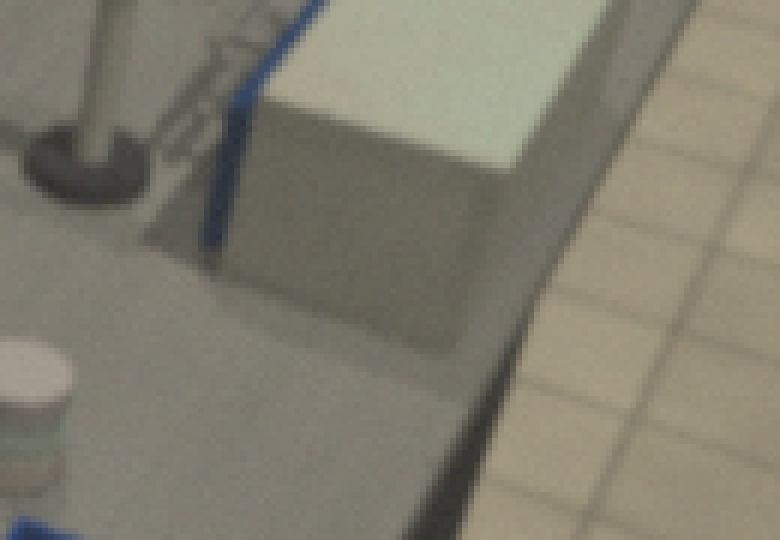

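I cropped the wrong area: this shows the cabinet at (380,200). Re-cropping at the tray.

```bash
python3 - <<'E'
from h import *
e=ld('scene')
c=e['image'][160:245,270:375,::-1]; cv2.imwrite('pics/e.png',cv2.resize(c,(740,600),interpolation=3))
E
```

```text
(no output)
```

View pics/e.png

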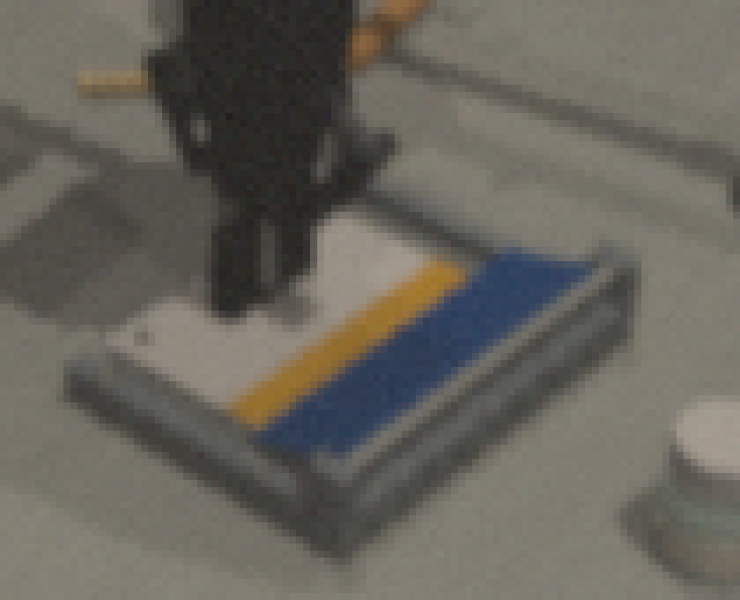

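The guard lies between the cheeks, and its brass edge (230–460, 420–265) runs parallel to the flap lip, about to pass under it. Sliding it in.

apply_moves --deltas "0 3 0 0 0 0 -1;0 3 0 0 0 0 -1;0 3 0 0 0 0 -1;0 3 0 0 0 0 -1;0 0 0 0 0 0 -1"

```text
t: 14.98
tool_pos: [0.5461, 0.0934, 0.0303]
tcp_rot: [-3.141, -0.0, 1.411]
contact_force: [-1.5, 0.8, 4.7]
gripper_width: 0.155
finger_force: 59.7
```

apply_moves --deltas "0 3 0 0 0 0 -1;0 3 0 0 0 0 -1;0 3 0 0 0 0 -1;0 3 0 0 0 0 -1;0 2 0 0 0 0 -1;0 0 0 0 0 0 -1;0 0 0 0 0 0 -1"

```text
t: 15.57
tool_pos: [0.5598, 0.0912, 0.0304]
tcp_rot: [-3.141, -0.0, 1.411]
contact_force: [-2.5, 0.7, 5.6]
gripper_width: 0.162
finger_force: 59.7
```

apply_moves --deltas "0 0 1 0 0 0 -1;0 0 1 0 0 0 -1;0 0 1 0 0 0 -1;0 0 0 0 0 0 -1;0 0 0 0 0 0 -1;0 0 0 0 0 0 -1"

```text
t: 16.07
tool_pos: [0.5598, 0.0912, 0.0287]
tcp_rot: [3.142, 0.0, 1.411]
contact_force: [-8.8, 0.7, 18.2]
gripper_width: 0.158
finger_force: 61.7
```

```bash
python3 - <<'E'
from h import *
np.set_printoptions(precision=4,suppress=True)
e=grab('scene')
c=e['image'][160:245,270:375,::-1]; cv2.imwrite('pics/f.png',cv2.resize(c,(740,600),interpolation=3))
w=grab('wrist')
for n,d,q in(('scene',e,world(e)),('wrist',w,wristworld(w)),('old',None,None)):
    if d is None: break
    hsv=cv2.cvtColor(d['image'],cv2.COLOR_RGB2HSV)
    T=np.array([.5885,.088,0]); Q=(q-T)@R.from_euler('z',-9.2,degrees=True).as_matrix()
    box=(abs(Q[...,1])<.085)&(Q[...,2]<.06)
    b=box&(hsv[...,0]>100)&(hsv[...,0]<130)&(hsv[...,1]>120)&(Q[...,0]>0)&(Q[...,0]<.08)
    print(n,'flap z vs x fit',np.polyfit(Q[b][:,0],Q[b][:,2],1),b.sum(),np.percentile(Q[b][:,0],[1,99]))
    g=box&(hsv[...,1]<90)&(hsv[...,2]>110)&(Q[...,0]<.015)&(Q[...,0]>-.06)&(Q[...,2]>.008)&(Q[...,2]<.026)
    print(' plate',g.sum(),np.median(Q[g],0),np.linalg.lstsq(np.c_[Q[g][:,:2],np.ones(g.sum())],Q[g][:,2],rcond=None)[0],np.percentile(Q[g],[1,99],axis=0))
E
```

```text
scene flap z vs x fit [0.3146 0.0226] 133 [0.0204 0.0573]
 plate 390 [-0.0166 -0.0287  0.0166] [ 0.0202 -0.005   0.0168] [[-0.0568 -0.0753  0.0114]
 [ 0.0054  0.0816  0.0204]]
wrist flap z vs x fit [0.2951 0.023 ] 34806 [0.017  0.0658]
 plate 28404 [-0.0185  0.0459  0.0158] [ 0.0018 -0.019   0.0161] [[-0.0588 -0.0682  0.011 ]
 [ 0.0131  0.0842  0.0173]]
```

View pics/f.png

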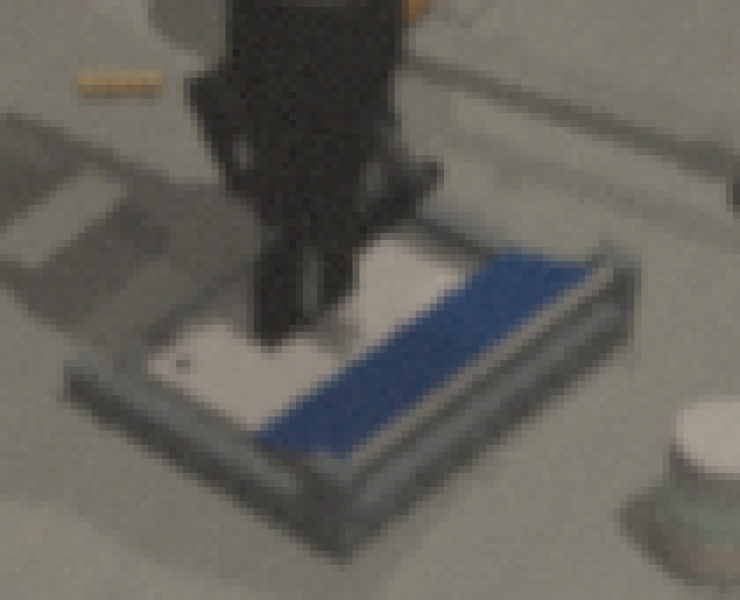

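The picture shows the brass edge fully under the flap, whose lip line (255,440)–(500,255) is unchanged. The guard top measures 16 mm above the bench, so it is level and flush on the bed. Its tuck-in edge is at about x = +42 mm, and the push is about 18 N. Handing in.

```bash
python3 -c "
from plant import r
print(r.finish_job())"
```

```text
the job is handed in; nothing more can be done
None
```

I handed the job in at about 16 s. The magnifier arm is swung clear at about 1.38 rad, and the guard's brass edge is about 22 mm under the shut flap. The guard is still gripped and pressed flat on the seal with about 18 N. These are my own measurements; the hand-in returned no verdict.

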